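# Load the cheese block into the slicer's feed tray

## Task

Pick up the cheese block from the cutting board, lay it gently in the slicer's sloping feed tray and let go, so that it slides down into the tray's corner; if it hangs up, ease it home so that it lies flush along the back fence. Then slide the pusher down by its black handle and press it firmly but gently against the block (it should bear on it with 5 to 12 N), so that the block is fully home against the back fence and the end stop and stays held there by the pusher. Do not ram or drop the block, and leave the bowl, the shaker and the bottle where they are.

Things in the scene. Friction and masses are not known exactly. Their poses are not given: they have to be found in the camera images.
- cheese_center (a point): centre (half-way up) of the loose block of firm yellow cheese, 110 (its x) x 55 (its y) x 45 mm high (its z), about 0.2 to 0.45 kg, rigid, lying flat on the cutting board at the start
- tray: sloping metal feed tray fixed to the white slicer (base 270 x 270 mm), whose place and yaw vary. Origin = the locating corner, where floor, inner face of the end stop and inner face of the back fence meet. x runs along the fence away from the end stop (uphill 18 deg), z is square to the floor; the inside lies at NEGATIVE y, away from the fence (uphill 25 deg). Axes are the tray's own, tilted
- tray_home (a point): where the block's centre is when home: tray x 55, y -27.5, z 22.5 mm, long side along tray x. Floor: tray x 0 to 220, y 0 to -140 mm. End stop (at x = 0) and back fence (at y = 0) rise 55 mm above the floor, 12 mm thick; the other two sides are open. A block let go slides towards the corner but, as friction varies, may stop short of either face
- pusher (a joint): slide of the pusher along tray x, m: at 0 its flat front face stands at tray x = 185 mm; grows as it goes down towards the end stop (0.075 when touching a block that is home; limit 0.090). Starts at 0 to 0.025. Stays where left; about 2 N moves it. Face 45 mm wide, centred at tray y -27.5 mm, 4 to 49 mm above the floor
- pusher_grip (a point): centre of the pusher's black handle: 18 mm along tray x, 30 mm along tray y, 42 mm tall (56 to 98 mm above the tray floor); 79 mm above the floor, 12 mm uphill of the pusher's front face. It stands clear above fence and block; pinch it from above, square to the tray floor. The point's axes are the tray's
- board: green cutting board, 270 x 200 x 15 mm, fixed; origin at the centre of its underside on the table
- bowl: steel bowl, 140 mm wide, 60 mm high, loose; bystander; origin at the centre of its underside
- shaker: steel shaker, 56 mm wide, 86 mm high, loose; bystander; origin at the centre of its underside
- squeeze_bottle: red squeeze bottle with white nozzle, 58 mm wide, 178 mm high, loose; bystander; origin at the centre of its underside

How it is judged:
By the outcome, as a careful person would: the job done as asked, in the order asked, and still so for the second after the job is handed in, with the robot touching nothing.
It also fails if it takes over 72 s, if anything falls off the work surface, if the arm or the gripper's body presses on something with over 40 N, if the wrist force passes 120 N, or if a joint passes its speed limit or range.

## Robot

A 6-joint arm with a two-finger parallel gripper is mounted at the origin on the work surface. World frame = base frame: x ahead of the robot, y to its left, z up, the work surface at z = 0. Lengths are in m, angles in degrees, forces in N, time in s.
With the tool pointing down it reaches from about 0.225 to 0.725 m from the base axis. Payload 3.1 kg.
Tool frame: the origin (TCP) lies at the very end of the fingers, on their centre line; the grasp point (between the pads) lies 19 mm behind it; x points along the fingers, y is the direction in which the jaws open and shut, and the axes are right-handed (so a half turn about x gives the same grasp; the last joint's range is limited). The gripper opens to 85 mm and grips with 20 to 120 N. Pads are 22 mm wide; open, the fingers measure 114 mm over their backs; the gripper's body (76 mm by 85 mm) begins 54 mm behind the grasp point. The pads swing forward as they close: fully open they stand 13 mm farther back than shut.
Start: joints at [62.693, 2.75, 5.684, 92.934, 0, 82.678], TCP at [0.179, 0.493, 0.231] pointing down, gripper open.
Joint ranges: [-166.93, 166.93], [-56.73, 111.36], [-69.38, 81.34], [-121.58, 131.49], [-85.45, 84.26], [-180, 180]. Speed limits (degrees/s): [159.86, 159.86, 180, 180, 180, 180].

## Interface

Orientations are given as [roll, pitch, yaw] about the fixed x, y, z axes, in that order (R = Rz(yaw) Ry(pitch) Rx(roll)).
In Python, from station import arm gives the robot as it stands.
- The arm moves only by the shell command python3 -m crank 'ROWS'. ROWS is JSON, a list of rows, each an object with "grip": the opening, from -1 (shut) to 1 (fully open); "travel": the shift along the tool's x, y, z in cm, a list of three; "angular": the turn, a rotation vector about the tool's x, y, z in rad, a list of three. In form: [{"grip": grip, "travel": [tx, ty, tz], "angular": [rx, ry, rz]}, ...]. A call has 1 to 12 rows; each row shifts and turns the commanded pose from where the row before left it, along the tool's axes as they then stand; what a row does not reach is not made up. A row lasts 1/10 s, in which the tool goes at most 50 mm and 8.59 degrees, less where a joint would pass 70% of its speed; a pose out of reach is approached as far as the arm can. A call is refused whole if a number of a shift passes 5 or a number of a turn 0.15, either way. A call with a gripper value outside its range is refused whole. The fingers move at their own pace and stop on an object; the grip force is fixed at half the most. Time passes only in rows, so rows that do not move let the fingers close. It gives the time, the measured TCP pose, the force and the opening at its end, in the units of the state.
- arm.get_obs(): the state, without advancing time (a new reading comes with each control period).
- arm.snapshot(name): name is "side" or "top"; returns the picture (384x512x3 uint8, red, green, blue); there is no depth.
- arm.calibration(name): a dict with "vfov" (degrees; the focal length in pixels is half the picture's height over the tangent of half this angle, whatever the lens; pixels are square), "cx", "cy" (the principal point, pixels), "world_from_camera" (4x4, takes a point from camera to world coordinates). Camera axes: x right, y down, z forward; pixel columns grow to the right and rows downward; lengths in m; the calibration is good to about 2 mm. A picture is of the moment at which its call begins. calibration takes no time and is no camera call.
- arm.sign_off(): hands the job in, once; it reports no verdict.
Trained networks look in the newest picture that a camera, given by its name, has taken for a name from the list of things; names that differ only in an ending like _2 or _b are one class to them, and where a whole thing is asked for, a point or a joint stands for the part that bears it (a point fixed in the world has none). Each returns a list of dicts, best first, with "p" (0 to 1); they miss things now and then, are a little off and sometimes report something else, mostly with a low value. They report only what shows in the picture. A call takes as long as a camera call.
- arm.find_in(name, camera): "xy" ([column, row] in pixels, amid what is visible of it).
- arm.mark_of(name, camera): "xy" ([column, row] in pixels: a listed point, or the origin of a listed thing).
The state is a dict: "t": time; "joints": joint angles; "dq": joint speeds; "joint_torque": joint torques, N m; "ee_pos": TCP position; "orientation": TCP orientation; "force": force on the tool from outside, world axes, zero at the start; "wrist_torque": the same for the moment, N m; "grip_width": finger opening in m.
Only numpy, scipy, OpenCV 4.12 (cv2) and the standard library are available. Lean on these libraries where they do the work, as an engineer would, in place of code of your own. Each camera call takes 0.05 s, during which the arm holds its last target.

## Working session

There is one attempt and no reset: what is moved stays moved. The work goes in short steps, Python scripts to look and compute and a shell command to move; the robot and the scene stay as the last step left them, time stands still between calls to the robot, and variables do not carry over. Pictures are saved under pics/ and viewed, and the job is handed in when it is done.

```bash
ls; mkdir -p pics
python3 - <<'E'
from station import arm
import cv2
print(arm.get_obs())
for c in("side","top"):
    im=arm.snapshot(c); cv2.imwrite(f"pics/{c}0.png",im[:,:,::-1])
    print(c,arm.calibration(c))
    for n in ["cheese_center","tray","tray_home","pusher_grip","board","bowl","shaker","squeeze_bottle"]:
        print(n,[(d['p'],d['xy']) for d in arm.mark_of(n,c)][:2])
E
```

```text
pics
{'t': 0.0, 'joints': array([6.26927311e+01, 2.79366941e+00, 5.59104104e+00, 9.29340654e+01,
       7.58472079e-05, 8.26775281e+01]), 'dq': array([ 0.03013689,  0.06593652,  0.06557094,  0.08119861,  0.01865689,
       -0.07053935]), 'joint_torque': array([ 1.56306328e-04, -3.38776481e+01,  3.20018113e+01,  2.00817164e-02,
       -1.09514613e-04, -4.08055627e-06]), 'ee_pos': array([0.17915599, 0.49282843, 0.23010512]), 'orientation': array([ -97.35426347,   89.8633062 , -117.33906057]), 'force': array([-0.16920698,  0.38866419, -0.27385894]), 'wrist_torque': array([ 0.00877394, -0.00192055, -0.03102706]), 'grip_width': 0.08498646982928028}
side {'vfov': 50.87720487499374, 'cx': 256.9382409343589, 'cy': 189.1086390050324, 'world_from_camera': array([[ 0.99995718,  0.00682387,  0.00625115,  0.56981345],
       [ 0.00106123, -0.75558395,  0.65505097, -0.60570012],
       [ 0.00919325, -0.65501628, -0.75555884,  0.87119463],
       [ 0.        ,  0.        ,  0.        ,  1.        ]])}
cheese_center [(0.59, [248.3, 335.1])]
tray [(0.79, [194.7, 157.2])]
tray_home [(0.78, [208.5, 149.1])]
pusher_grip [(0.61, [248.2, 116.2])]
board [(0.74, [195.8, 155.7])]
bowl [(0.84, [339.6, 287.3])]
shaker [(0.55, [323.2, 177.5])]
squeeze_bottle [(0.96, [328.3, 233.6])]
top {'vfov': 54.7574536278501, 'cx': 256.64382333569785, 'cy': 191.45307251542476, 'world_from_camera': array([[ 0.02805338, -0.99519695,  0.09378715,  0.52589376],
       [-0.99957529, -0.02866929, -0.00522586, -0.00578651],
       [ 0.00788957, -0.09360071, -0.99557856,  1.00377122],
       [ 0.        ,  0.        ,  0.        ,  1.        ]])}
cheese_center [(0.96, [360.9, 220.4])]
tray [(0.87, [173.0, 272.1]), (0.72, [155.5, 209.9])]
tray_home [(0.7, [173.7, 257.0])]
pusher_grip [(0.57, [155.0, 207.2])]
board [(0.59, [366.7, 233.1]), (0.47, [361.3, 222.8])]
bowl [(0.62, [311.2, 134.8])]
shaker [(0.63, [185.9, 135.0])]
squeeze_bottle [(0.77, [251.7, 139.1])]
```

View pics/side0.png

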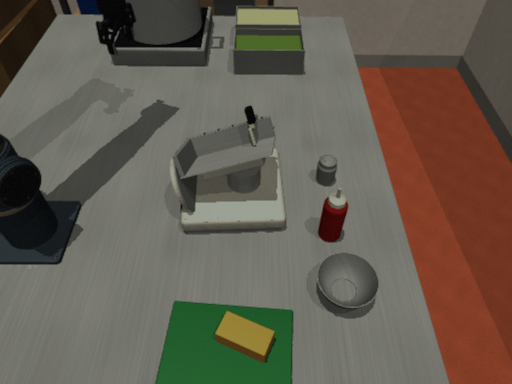

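View pics/top0.png

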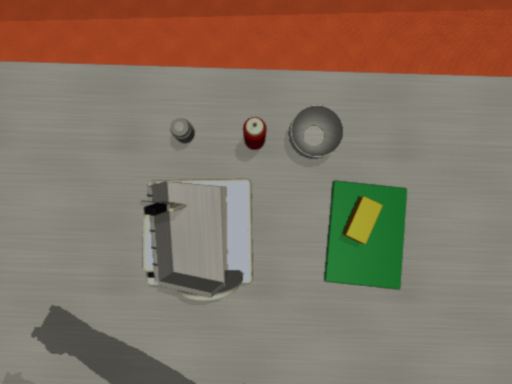

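Run:
```python
import cv2
a=cv2.imread("pics/side0.png")[95:240,160:300]; cv2.imwrite("pics/s0c.png",cv2.resize(a,None,fx=4,fy=4,interpolation=cv2.INTER_CUBIC))
a=cv2.imread("pics/top0.png")[170:305,130:260]; cv2.imwrite("pics/t0c.png",cv2.resize(a,None,fx=4.4,fy=4.4,interpolation=cv2.INTER_CUBIC))
a=cv2.imread("pics/top0.png")[170:300,310:420]; b=cv2.imread("pics/side0.png")[290:384,150:310]
cv2.imwrite("pics/t0b.png",cv2.resize(a,None,fx=4,fy=4,interpolation=cv2.INTER_CUBIC))
```

```text
(no output)
```

View pics/s0c.png

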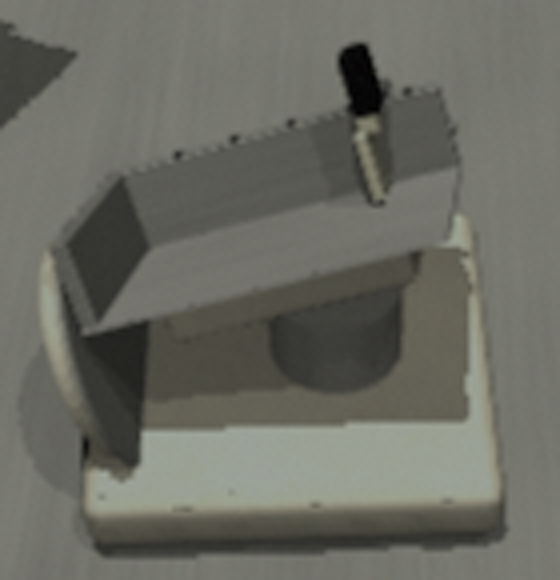

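View pics/t0c.png

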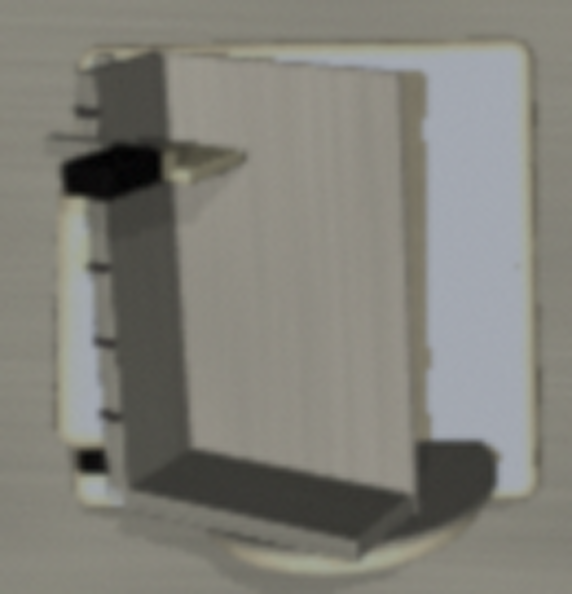

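View pics/t0b.png

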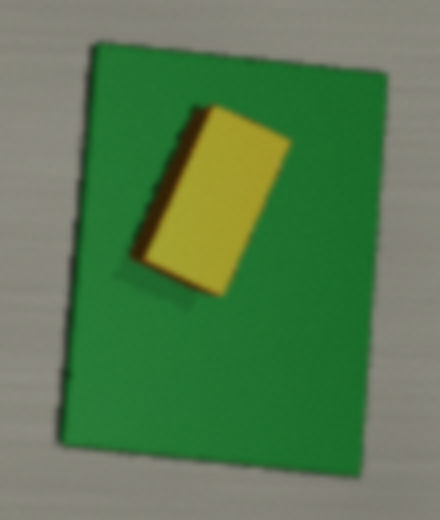

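```bash
cat > h.py <<'E'
import numpy as np, cv2, json
from scipy.optimize import least_squares
from scipy.spatial.transform import Rotation as Ro
from station import arm
C={c:arm.calibration(c) for c in("side","top")}
def proj(c,P):
    k=C[c]; T=np.linalg.inv(k['world_from_camera']); f=192/np.tan(np.radians(k['vfov']/2))
    q=np.asarray(P)@T[:3,:3].T+T[:3,3]
    return np.c_[q[:,0]/q[:,2]*f+k['cx'],q[:,1]/q[:,2]*f+k['cy']]
def ray(c,uv):
    k=C[c]; T=k['world_from_camera']; f=192/np.tan(np.radians(k['vfov']/2))
    d=T[:3,:3]@np.array([(uv[0]-k['cx'])/f,(uv[1]-k['cy'])/f,1]); return T[:3,3],d
def atz(c,uv,z):
    o,d=ray(c,uv); return o+d*(z-o[2])/d[2]
E
cat > fit.py <<'E'
from h import *
s=np.array([[150,246],[458,167],[98,326],[447,245],[123,177],[440,88]])
S=(s+.5)/4-.5+[160,95]
t=np.array([[190,450],[165,53],[412,495],[400,72],[130,488],[98,63]])
T=(t+.5)/4.4-.5+[130,170]
P=np.array([[0,0,0],[.22,0,0],[0,-.14,0],[.22,-.14,0],[0,0,.055],[.22,0,.055]])
def R(p,mode):
    if mode==0: return Ro.from_rotvec(p[3:6])
    if mode==1: return Ro.from_euler('ZYX',[p[3],np.radians(-18),np.radians(-25)])
    if mode==2: return Ro.from_euler('ZXY',[p[3],np.radians(-25),np.radians(-18)])
def res(p,mode):
    W=R(p,mode).apply(P)+p[:3]
    return np.r_[proj('side',W)-S,proj('top',W)-T].ravel()
for m in 0,1,2:
    p0=[.42,.15,.15]+([0.0]*3 if m==0 else [0.])
    if m==0:p0[3:]=Ro.from_euler('ZYX',[0,-18,-25],degrees=True).as_rotvec()
    f=least_squares(res,p0,args=(m,),loss='soft_l1')
    M=R(f.x,m).as_matrix()
    print(m,f.cost,f.x[:3],R(f.x,m).as_euler('ZYX',degrees=True),np.degrees(np.arcsin(M[2])))
    print(res(f.x,m).reshape(-1,2).round(1).tolist())
c=(np.array([[213,105],[290,140],[222,297],[143,260]])+.5)/4-.5+[310,170]
W=np.array([atz('top',u,.060) for u in c]); print(W.round(4)); print(W.mean(0))
for i in range(4):
    d=W[(i+1)%4]-W[i]; print(np.linalg.norm(d),np.degrees(np.arctan2(d[1],d[0])))
print(proj('side',np.array([W.mean(0)-[0,0,.0225]])))
E
python3 fit.py
```

```text
0 3.6129605896907497 [0.4122032  0.1860684  0.09355472] [  2.23594914 -17.2760069  -25.09014934] [ 17.2760069  -23.88568141  59.85803995]
[[-0.1, 0.1], [0.5, 0.5], [0.2, 0.2], [0.4, -0.6], [-0.1, -1.3], [-0.5, 0.4], [0.1, -0.5], [0.5, 0.0], [0.3, -0.5], [0.3, 0.1], [-1.1, 0.1], [-0.3, 2.0]]
1 4.143227811217985 [0.4129788  0.18624497 0.09250402] [  2.11269776 -18.         -25.        ] [ 18.         -23.69912868  59.5362306 ]
[[0.3, 0.4], [0.5, 0.1], [0.2, 0.6], [-0.0, -0.9], [-0.0, -1.0], [-0.7, 0.1], [0.1, -0.9], [0.5, -0.1], [0.3, -0.5], [0.4, 0.5], [-1.0, -0.1], [-0.3, 2.2]]
2 4.982642282706081 [0.41130994 0.18509996 0.0939115 ] [  2.50355814 -16.2640548  -26.11893889] [ 16.2640548 -25.         59.5362306]
[[-0.4, 0.3], [0.5, 1.4], [0.0, -0.6], [0.8, -0.7], [-0.2, -1.3], [-0.2, 1.3], [0.4, -0.1], [0.8, 0.1], [0.2, -0.3], [-0.1, -0.4], [-1.1, 0.1], [-0.2, 1.7]]
[[ 0.6113 -0.2829  0.06  ]
 [ 0.5902 -0.3322  0.06  ]
 [ 0.4896 -0.2887  0.06  ]
 [ 0.5114 -0.2386  0.06  ]]
[ 0.55063272 -0.28560379  0.06      ]
0.05360369751676096 -113.09374769365454
0.10963873010203566 156.64561205735046
0.054711812787702284 66.45728537342173
0.10922067707236414 -23.935837024612685
[[244.19375964 335.32897375]]
```

```bash
cat >> h.py <<'E'
o_t=np.array([.4130,.1862,.0925]); R_t=Ro.from_euler('ZYX',[2.1,-18,-25],degrees=True).as_matrix()
def tool_R(xdir,ydir):
    return np.c_[xdir,ydir,np.cross(xdir,ydir)]
def cur():
    ob=arm.get_obs(); return ob,Ro.from_euler('xyz',ob['orientation'],degrees=True).as_matrix(),ob['ee_pos']
def plan(p,R,show=True):
    ob,Rc,pc=cur()
    rv=Ro.from_matrix(Rc.T@R).as_rotvec()
    print('t',ob['t'],'rotvec',rv.round(3),'deg',np.degrees(np.linalg.norm(rv)).round(1),'rows',np.linalg.norm(rv)/.1499,
     'travel before rot cm',(Rc.T@(p-pc)*100).round(2),'after rot',(R.T@(p-pc)*100).round(2))
def Rcheese(s=1):
    a=np.radians(66.4); return tool_R(np.array([0,0,-1.]),s*np.array([np.cos(a),np.sin(a),0]))
def Rtray(s=1): return tool_R(-R_t[:,2],s*R_t[:,1])
def T(p): return o_t+R_t@(np.array(p)/1000.)
E
python3 - <<'E'
from h import *
ob,R,p=cur(); print(R.round(3),ob['joints'])
for s in 1,-1:
    plan(np.array([.5507,-.2856,.35]),Rcheese(s))
    a=Ro.from_matrix(Rcheese(1).T@Rtray(s)).as_rotvec(); print('cheese->tray',s,a)
print(T([65,-52,25]),R_t)
E
```

```text
[[ 0.     0.342  0.94 ]
 [ 0.     0.94  -0.342]
 [-1.     0.    -0.   ]] [6.26937277e+01 2.74676027e+00 5.68470051e+00 9.29337761e+01
 7.77970674e-04 8.26780306e+01]
t 0.9 rotvec [ 0.063 -0.    -0.   ] deg 3.6 rows 0.4209864026059118 travel before rot cm [-11.87 -60.52  61.51] after rot [-11.86 -56.52  65.21]
cheese->tray 1 [-0.36935477 -0.39989151 -0.35512765]
t 0.9 rotvec [-3.078  0.    -0.   ] deg 176.4 rows 20.53693685911099 travel before rot cm [-11.87 -60.52  61.51] after rot [-11.86  56.52 -65.21]
cheese->tray -1 [ 2.67575692 -0.49258199  0.55467196]
[0.46233359 0.15142186 0.15503541] [[ 0.95041778  0.09729804 -0.29536272]
 [ 0.03485024  0.91048464  0.41207183]
 [ 0.30901699 -0.40193385  0.86194993]]
```

```bash
python3 -m crank '[{"grip":1,"travel":[-4,0,0],"angular":[0.063,0,0]},{"grip":1,"travel":[-4,0,0],"angular":[0,0,0]},{"grip":1,"travel":[-4,0,0],"angular":[0,0,0]},{"grip":1,"travel":[0,-2,2.3],"angular":[0,0,0]},{"grip":1,"travel":[0,-3.1,3.6],"angular":[0,0,0]},{"grip":1,"travel":[0,-3.1,3.6],"angular":[0,0,0]},{"grip":1,"travel":[0,-3.1,3.6],"angular":[0,0,0]},{"grip":1,"travel":[0,-3.1,3.6],"angular":[0,0,0]},{"grip":1,"travel":[0,-3.1,3.6],"angular":[0,0,0]},{"grip":1,"travel":[0,-3.1,3.6],"angular":[0,0,0]},{"grip":1,"travel":[0,-3.1,3.6],"angular":[0,0,0]},{"grip":1,"travel":[0,-3.1,3.6],"angular":[0,0,0]}]'
python3 -c "
from h import *
plan(np.array([.5507,-.2856,.20]),Rcheese())"
```

```text
t: 2.1
ee_pos: [0.3576, 0.1215, 0.3517]
orientation: [38.2, 89.9, 14.7]
force: [0.7, 0.1, 0.8]
grip_width: 0.0854
t 2.1 rotvec [ 0.     0.001 -0.001] deg 0.1 rows 0.010170694632149598 travel before rot cm [ 15.18 -29.6   33.97] after rot [ 15.17 -29.58  33.99]
```

```bash
python3 -m crank '[{"grip":1,"travel":[0,-3.2,3.7],"angular":[0,0,0]},{"grip":1,"travel":[0,-3.2,3.7],"angular":[0,0,0]},{"grip":1,"travel":[0,-3.2,3.7],"angular":[0,0,0]},{"grip":1,"travel":[0,-3.2,3.7],"angular":[0,0,0]},{"grip":1,"travel":[0,-3.2,3.7],"angular":[0,0,0]},{"grip":1,"travel":[2,-3.0,3.5],"angular":[0,0,0]},{"grip":1,"travel":[3,-2.8,3.2],"angular":[0,0,0]},{"grip":1,"travel":[3,-2.5,2.9],"angular":[0,0,0]},{"grip":1,"travel":[4,-1.5,1.7],"angular":[0,0,0]},{"grip":1,"travel":[3,-0.5,0.5],"angular":[0,0,0]},{"grip":1,"travel":[0,0,0],"angular":[0,0,0]}]'
python3 - <<'E'
from h import *
plan(np.array([.5507,-.2856,.022]),Rcheese())
im=arm.snapshot("top"); cv2.imwrite("pics/t1.png",im[:,:,::-1])
for n in("cheese_center",):print(arm.mark_of(n,"top"))
im=arm.snapshot("side"); cv2.imwrite("pics/s1.png",im[:,:,::-1])
for n in("cheese_center",):print(arm.mark_of(n,"side"))
E
```

```text
t: 3.2
ee_pos: [0.5259, -0.2368, 0.1958]
orientation: [173.5, 89.3, 149.8]
force: [-0.1, 0.2, -1.4]
grip_width: 0.0854
t 3.2 rotvec [-0.002 -0.012 -0.001] deg 0.7 rows 0.08063767733969149 travel before rot cm [17.33 -3.5   4.44] after rot [17.38 -3.48  4.23]
[]
[{'xy': [246.5, 337.5], 'p': 0.6}, {'xy': [321.5, 178.2], 'p': 0.3}]
```

View pics/s1.png

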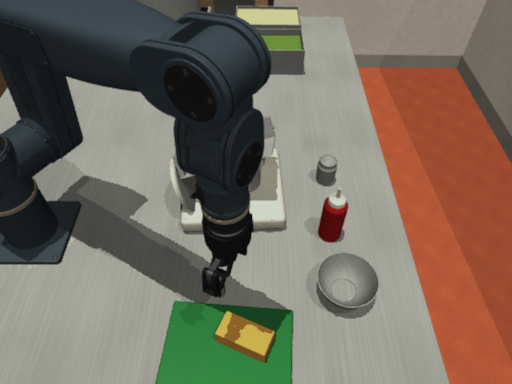

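```bash
python3 -m crank '[{"grip":1,"travel":[0,0,0],"angular":[0,0,0]},{"grip":1,"travel":[0,0,0],"angular":[0,0,0]}]'
python3 - <<'E'
from h import *
plan(np.array([.5507,-.2856,.10]),Rcheese())
E
```

```text
t: 3.6
ee_pos: [0.5298, -0.2373, 0.2052]
orientation: [-7.0, 89.8, -30.5]
force: [-0.6, -0.3, -0.5]
grip_width: 0.0855
t 3.6 rotvec [0.001 0.004 0.001] deg 0.3 rows 0.029679422699992433 travel before rot cm [10.54 -3.59  3.8 ] after rot [10.52 -3.59  3.85]
```

```bash
python3 -m crank '[{"grip":1,"travel":[0,-1.8,1.9],"angular":[0,0,0]},{"grip":1,"travel":[1,-1.8,1.9],"angular":[0,0,0]},{"grip":1,"travel":[3,0,0],"angular":[0,0,0]},{"grip":1,"travel":[3,0,0],"angular":[0,0,0]},{"grip":1,"travel":[3,0,0],"angular":[0,0,0]},{"grip":1,"travel":[0,0,0],"angular":[0,0,0]},{"grip":1,"travel":[0,0,0],"angular":[0,0,0]},{"grip":1,"travel":[0,0,0],"angular":[0,0,0]}]'
python3 - <<'E'
from h import *
plan(np.array([.5507,-.2856,.022]),Rcheese())
im=arm.snapshot("side"); cv2.imwrite("pics/s2.png",cv2.resize(im[200:384,150:350,::-1],None,fx=3.5,fy=3.2))
E
```

```text
t: 4.4
ee_pos: [0.5506, -0.2862, 0.1056]
orientation: [-10.0, 89.7, -33.6]
force: [0.4, -1.2, 0.1]
grip_width: 0.0853
t 4.4 rotvec [0.    0.004 0.001] deg 0.3 rows 0.030315051558223068 travel before rot cm [ 8.36  0.07 -0.06] after rot [ 8.36  0.06 -0.02]
```

View pics/s2.png

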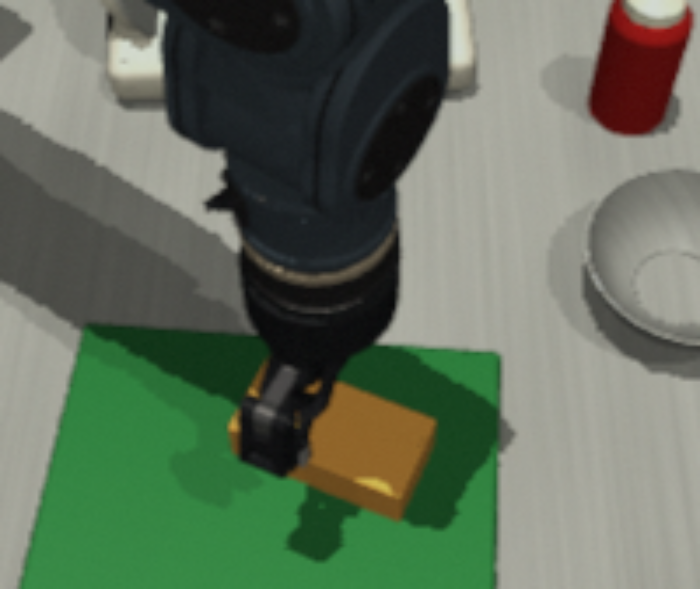

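```bash
python3 -m crank '[{"grip":1,"travel":[2.5,0,0],"angular":[0,0,0]},{"grip":1,"travel":[2.5,0,0],"angular":[0,0,0]},{"grip":1,"travel":[2,0,0],"angular":[0,0,0]},{"grip":1,"travel":[1.2,0,0],"angular":[0,0,0]},{"grip":1,"travel":[0,0,0],"angular":[0,0,0]},{"grip":1,"travel":[0,0,0],"angular":[0,0,0]},{"grip":1,"travel":[0,0,0],"angular":[0,0,0]}]'
python3 - <<'E'
from h import *
plan(np.array([.5507,-.2856,.022]),Rcheese())
print(cur()[0]['force'])
E
```

```text
t: 5.15
ee_pos: [0.5505, -0.2864, 0.0228]
orientation: [-9.9, 89.8, -33.5]
force: [0.1, -0.5, 0.4]
grip_width: 0.0856
t 5.15 rotvec [0.    0.004 0.001] deg 0.2 rows 0.024077867015707688 travel before rot cm [ 0.08  0.08 -0.02] after rot [ 0.08  0.08 -0.02]
[ 0.14686783 -0.50881343  0.38828626]
```

```bash
python3 -m crank '[{"grip":0,"travel":[0,0,0],"angular":[0,0,0]},{"grip":-1,"travel":[0,0,0],"angular":[0,0,0]},{"grip":-1,"travel":[0,0,0],"angular":[0,0,0]},{"grip":-1,"travel":[0,0,0],"angular":[0,0,0]},{"grip":-1,"travel":[0,0,0],"angular":[0,0,0]},{"grip":-1,"travel":[0,0,0],"angular":[0,0,0]},{"grip":-1,"travel":[0,0,0],"angular":[0,0,0]},{"grip":-1,"travel":[0,0,0],"angular":[0,0,0]}]'
python3 -m crank '[{"grip":-1,"travel":[-1,0,0],"angular":[0,0,0]},{"grip":-1,"travel":[-2,0,0],"angular":[0,0,0]},{"grip":-1,"travel":[-3,0,0],"angular":[0,0,0]},{"grip":-1,"travel":[-4,0,0],"angular":[0,0,0]},{"grip":-1,"travel":[-4,0,0],"angular":[0,0,0]},{"grip":-1,"travel":[-4,0,0],"angular":[0,0,0]},{"grip":-1,"travel":[-4,0,0],"angular":[0,0,0]},{"grip":-1,"travel":[-4,0,0],"angular":[0,0,0]},{"grip":-1,"travel":[0,0,0],"angular":[0,0,0]},{"grip":-1,"travel":[0,0,0],"angular":[0,0,0]}]'
python3 - <<'E'
from h import *
for h in (160,25):plan(T([70,-55,h]),Rtray())
print(T([70,-55,160]))
im=arm.snapshot("side"); cv2.imwrite("pics/s3.png",im[:,:,::-1])
im=arm.snapshot("top"); cv2.imwrite("pics/t3.png",im[:,:,::-1])
E
```

```text
t: 5.95
ee_pos: [0.5501, -0.2858, 0.0219]
orientation: [1.5, 89.9, -22.1]
force: [0.3, 0.6, 5.1]
grip_width: 0.0543
t: 6.95
ee_pos: [0.5493, -0.2857, 0.2806]
orientation: [-44.0, 90.0, -67.6]
force: [0.4, 0.5, -4.8]
grip_width: 0.0542
t 6.95 rotvec [-0.369 -0.4   -0.355] deg 37.2 rows 4.33239076459623 travel before rot cm [  0.61  40.02 -30.84] after rot [-23.26  43.7  -10.12]
t 6.95 rotvec [-0.369 -0.4   -0.355] deg 37.2 rows 4.33239076459623 travel before rot cm [ 12.26  36.53 -24.96] after rot [ -9.76  43.7  -10.12]
[0.42691982 0.20449435 0.27414954]
```

View pics/s3.png

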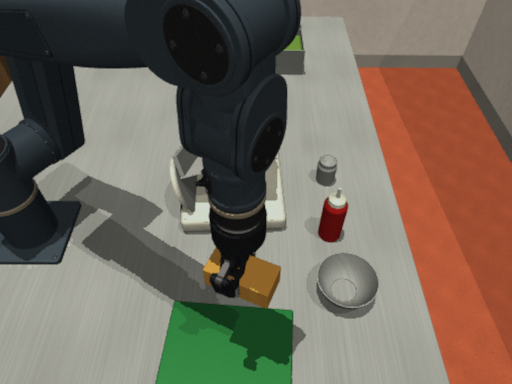

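View pics/t3.png

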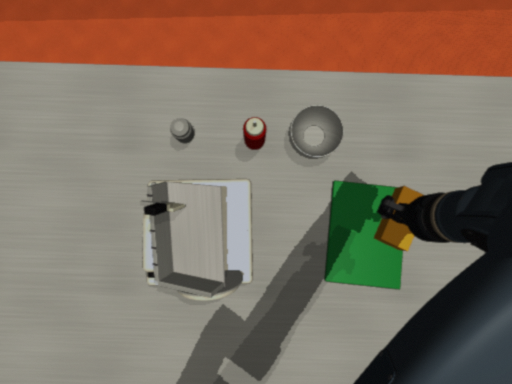

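```bash
python3 -m crank '[{"grip":-1,"travel":[-1,1.5,-1.1],"angular":[0,0,0]},{"grip":-1,"travel":[-1,3,-2.3],"angular":[0,0,0]},{"grip":-1,"travel":[-1,3,-2.3],"angular":[0,0,0]},{"grip":-1,"travel":[-1,3,-2.3],"angular":[0,0,0]},{"grip":-1,"travel":[-1,3,-2.3],"angular":[0,0,0]},{"grip":-1,"travel":[0,3,-2.3],"angular":[0,0,0]},{"grip":-1,"travel":[0,1.5,-1.1],"angular":[0,0,0]},{"grip":-1,"travel":[0,0,0],"angular":[-0.0739,-0.08,-0.071]},{"grip":-1,"travel":[0,0,0],"angular":[-0.0739,-0.08,-0.071]},{"grip":-1,"travel":[0,0,0],"angular":[-0.0739,-0.08,-0.071]},{"grip":-1,"travel":[0,0,0],"angular":[-0.0739,-0.08,-0.071]},{"grip":-1,"travel":[0,0,0],"angular":[-0.0739,-0.08,-0.071]}]'
python3 -m crank '[{"grip":-1,"travel":[0,0,0],"angular":[0,0,0]},{"grip":-1,"travel":[0,0,0],"angular":[0,0,0]}]'
python3 - <<'E'
from h import *
print(cur()[0]['joints'].round(1))
for h in (160,20):plan(T([70,-55,h]),Rtray())
im=arm.snapshot("side"); cv2.imwrite("pics/s4.png",im[:,:,::-1])
im=arm.snapshot("top"); cv2.imwrite("pics/t4.png",im[:,:,::-1])
E
```

```text
t: 8.25
ee_pos: [0.4942, -0.0645, 0.3284]
orientation: [-52.8, 59.5, -54.4]
force: [1.0, 0.3, -3.4]
grip_width: 0.0545
t: 8.45
ee_pos: [0.4942, -0.0647, 0.3284]
orientation: [-52.6, 59.8, -54.5]
force: [0.5, 0.2, -3.2]
grip_width: 0.0543
[ -0.3 -18.9  -8.1  82.  -24.1  -2.5]
t 8.45 rotvec [ 0.001 -0.003 -0.003] deg 0.3 rows 0.02939917678181491 travel before rot cm [-8.31 26.06 -7.13] after rot [-8.4  26.03 -7.14]
t 8.45 rotvec [ 0.001 -0.003 -0.003] deg 0.3 rows 0.02939917678181491 travel before rot cm [ 5.69 26.03 -7.08] after rot [ 5.6  26.03 -7.14]
```

View pics/s4.png

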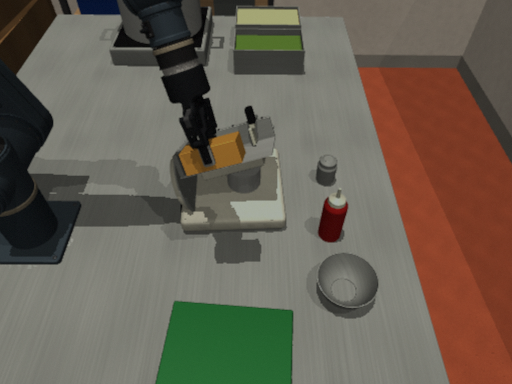

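View pics/t4.png

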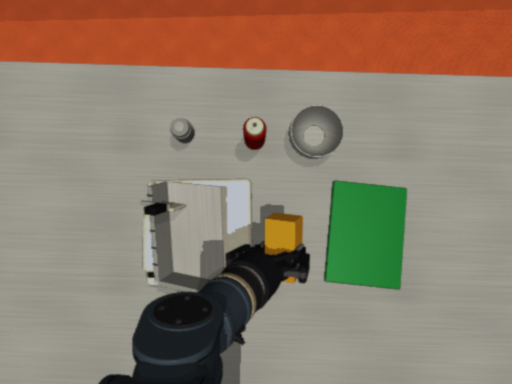

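```bash
python3 -m crank '[{"grip":-1,"travel":[0,2,-0.6],"angular":[0,0,0]},{"grip":-1,"travel":[0,4,-1.3],"angular":[0,0,0]},{"grip":-1,"travel":[0,4,-1.3],"angular":[0,0,0]},{"grip":-1,"travel":[0,4,-1.3],"angular":[0,0,0]},{"grip":-1,"travel":[0.4,4,-1.3],"angular":[0,0,0]},{"grip":-1,"travel":[0.4,4,-1.3],"angular":[0,0,0]},{"grip":-1,"travel":[0.5,2.5,-0.8],"angular":[0,0,0]},{"grip":-1,"travel":[0.5,1.5,-0.4],"angular":[0,0,0]},{"grip":-1,"travel":[0,0,0],"angular":[0,0,0]},{"grip":-1,"travel":[0,0,0],"angular":[0,0,0]}]'
python3 - <<'E'
from h import *
ob=cur()[0]
print(ob['joints'].round(1),ob['force'])
plan(T([58,-55,9]),Rtray())
im=arm.snapshot("side"); cv2.imwrite("pics/s5.png",cv2.resize(im[60:240,130:330,::-1],None,fx=3.5,fy=3.2))
im=arm.snapshot("top"); cv2.imwrite("pics/t5.png",cv2.resize(im[150:330,100:300,::-1],None,fx=3.5,fy=3.2))
E
```

```text
t: 9.55
ee_pos: [0.4485, 0.1602, 0.1859]
orientation: [-52.3, 59.5, -54.3]
force: [0.1, 0.1, -2.6]
grip_width: 0.0545
[ 30.9  -8.1 -14.9  80.4 -30.4  32.1] [ 0.05210472  0.10347008 -2.63169711]
t 9.55 rotvec [-0.001  0.001  0.001] deg 0.1 rows 0.010917540106425934 travel before rot cm [ 5.03  0.27 -0.37] after rot [ 5.03  0.27 -0.37]
```

View pics/s5.png

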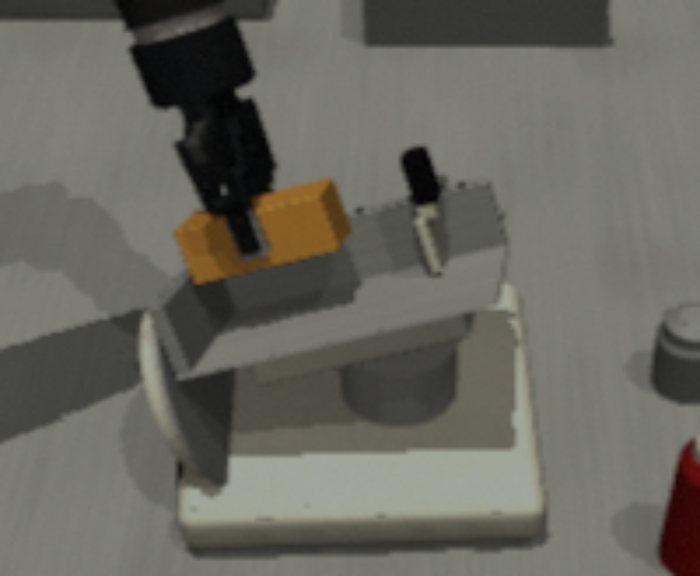

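View pics/t5.png

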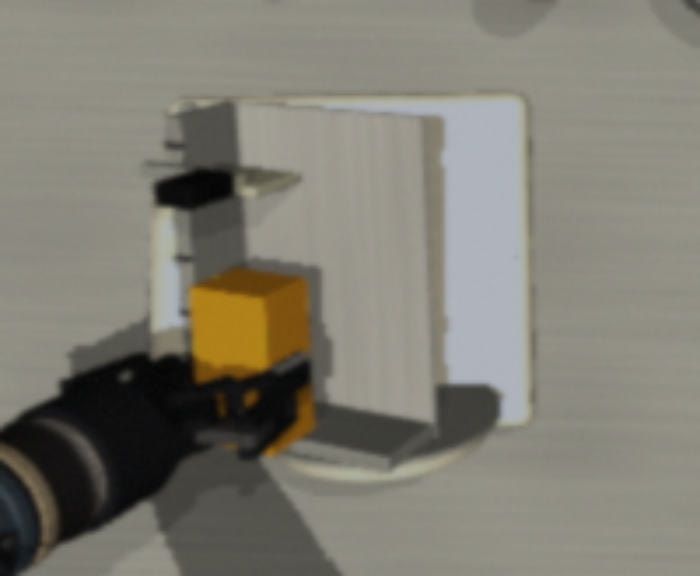

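```bash
python3 -m crank '[{"grip":-1,"travel":[1,0.1,-0.1],"angular":[0,0,0]},{"grip":-1,"travel":[1,0.1,0],"angular":[0,0,0]},{"grip":-1,"travel":[1,0,0],"angular":[0,0,0]},{"grip":-1,"travel":[0.7,0,0],"angular":[0,0,0]},{"grip":-1,"travel":[0.4,0,0],"angular":[0,0,0]},{"grip":-1,"travel":[0.3,0,0],"angular":[0,0,0]},{"grip":-1,"travel":[0,0,0],"angular":[0,0,0]},{"grip":-1,"travel":[0,0,0],"angular":[0,0,0]},{"grip":-1,"travel":[0,0,0],"angular":[0,0,0]}]'
python3 - <<'E'
from h import *
ob=cur()[0]
print(ob['force'],R_t.T@ob['force'])
plan(T([58,-55,7]),Rtray())
E
```

```text
t: 10.55
ee_pos: [0.4598, 0.1447, 0.1464]
orientation: [-52.3, 59.5, -54.2]
force: [0.4, -0.1, -2.9]
grip_width: 0.0541
[ 0.3801515  -0.12482978 -2.89724211] [-0.53834466  1.08783208 -2.66099904]
t 10.55 rotvec [-0.     0.001 -0.001] deg 0.1 rows 0.007228127162477848 travel before rot cm [ 0.85 -0.01 -0.17] after rot [ 0.85 -0.01 -0.17]
```

```bash
python3 -m crank '[{"grip":-1,"travel":[0.15,0,0],"angular":[0,0,0]},{"grip":-1,"travel":[0.1,0,0],"angular":[0,0,0]},{"grip":-1,"travel":[0,0,0],"angular":[0,0,0]},{"grip":-1,"travel":[0,0,0],"angular":[0,0,0]}]'
python3 - <<'E'
from h import *
ob=cur()[0]
print(ob['force'],R_t.T@ob['force'])
plan(T([58,-55,7]),Rtray())
im=arm.snapshot("side"); cv2.imwrite("pics/s6.png",cv2.resize(im[80:220,150:310,::-1],None,fx=4.5,fy=4.2))
E
```

```text
t: 10.95
ee_pos: [0.4603, 0.1433, 0.1437]
orientation: [-52.5, 59.5, -54.4]
force: [0.3, -0.2, -3.0]
grip_width: 0.0545
[ 0.30218604 -0.18489952 -3.02855343] [-0.65511529  1.07833209 -2.77590778]
t 10.95 rotvec [ 0.  0. -0.] deg 0.0 rows 0.002377940509609619 travel before rot cm [ 0.55 -0.   -0.13] after rot [ 0.55 -0.   -0.13]
```

View pics/s6.png

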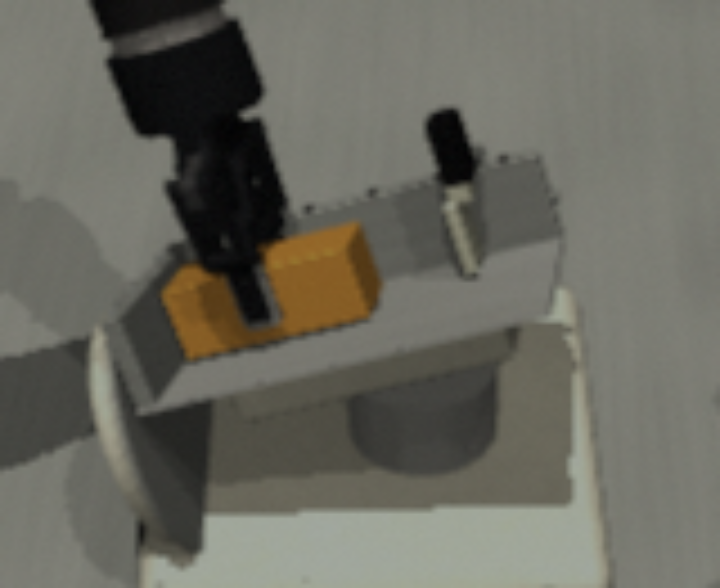

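```bash
python3 -m crank '[{"grip":-1,"travel":[0.2,0,0],"angular":[0,0,0]},{"grip":-1,"travel":[0.15,0,0],"angular":[0,0,0]},{"grip":-1,"travel":[0,0,0],"angular":[0,0,0]},{"grip":-1,"travel":[0,0,0],"angular":[0,0,0]}]'
python3 -m crank '[{"grip":-1,"travel":[0.1,0,0],"angular":[0,0,0]},{"grip":-1,"travel":[0,0,0],"angular":[0,0,0]},{"grip":-1,"travel":[0,0,0],"angular":[0,0,0]}]'
python3 - <<'E'
from h import *
ob=cur()[0]
print(ob['force'],R_t.T@ob['force'])
plan(T([58,-55,7]),Rtray())
E
```

```text
t: 11.4
ee_pos: [0.4616, 0.1422, 0.1414]
orientation: [-52.3, 59.5, -54.2]
force: [-2.7, 1.9, 0.2]
grip_width: 0.0545
t: 11.7
ee_pos: [0.4621, 0.1422, 0.1414]
orientation: [-52.2, 59.5, -54.1]
force: [-6.2, 3.8, 4.2]
grip_width: 0.0545
[-6.15359486  3.80029684  4.21115676] [-4.41472572  1.16877272  7.01334401]
t 11.7 rotvec [-0.     0.002 -0.001] deg 0.1 rows 0.01700163441996494 travel before rot cm [ 0.25 -0.01 -0.22] after rot [ 0.25 -0.01 -0.22]
```

```bash
python3 -m crank '[{"grip":-1,"travel":[-0.08,0,0],"angular":[0,0,0]},{"grip":0.3,"travel":[0,0,0],"angular":[0,0,0]},{"grip":0.36,"travel":[0,0,0],"angular":[0,0,0]},{"grip":0.42,"travel":[0,0,0],"angular":[0,0,0]},{"grip":0.48,"travel":[0,0,0],"angular":[0,0,0]},{"grip":0.5,"travel":[0,0,0],"angular":[0,0,0]},{"grip":0.5,"travel":[0,0,0],"angular":[0,0,0]}]'
python3 - <<'E'
from h import *
ob=cur()[0]
print(ob['force'],R_t.T@ob['force'],ob['grip_width'])
im=arm.snapshot("side"); cv2.imwrite("pics/s7.png",cv2.resize(im[80:220,150:310,::-1],None,fx=4.5,fy=4.2))
E
```

```text
t: 12.4
ee_pos: [0.4614, 0.1417, 0.1404]
orientation: [-52.5, 59.5, -54.4]
force: [-0.5, 0.3, -1.0]
grip_width: 0.064
[-0.50815766  0.29281971 -1.00067352] [-0.78198236  0.61936967 -0.59177689] 0.06395668344897489
```

View pics/s7.png

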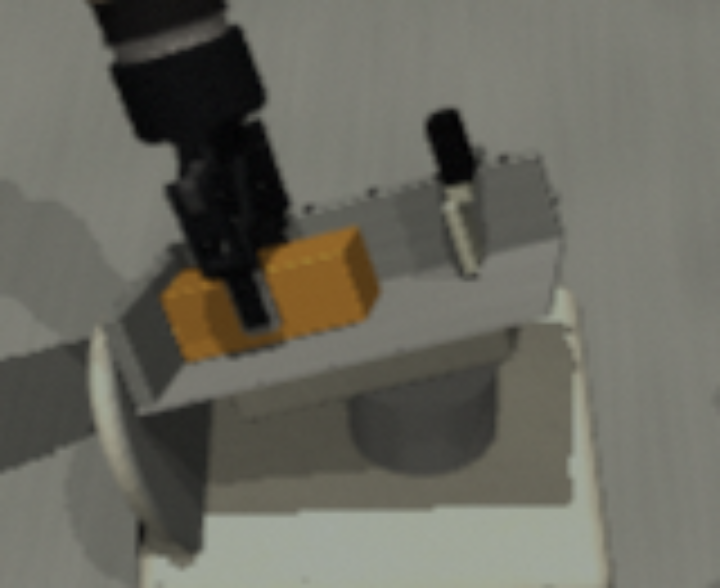

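```bash
python3 -m crank '[{"grip":0.5,"travel":[-0.5,0,0],"angular":[0,0,0]},{"grip":0.5,"travel":[-1,0,0],"angular":[0,0,0]},{"grip":0.5,"travel":[-1,0,0],"angular":[0,0,0]},{"grip":0.5,"travel":[-1.5,0,0],"angular":[0,0,0]},{"grip":0.5,"travel":[-2,0,0],"angular":[0,0,0]},{"grip":0.5,"travel":[-3,0,0],"angular":[0,0,0]},{"grip":0.5,"travel":[-3,0,0],"angular":[0,0,0]},{"grip":0.5,"travel":[0,0,0],"angular":[0,0,0]},{"grip":0.5,"travel":[0,0,0],"angular":[0,0,0]}]'
python3 - <<'E'
from h import *
ob=cur()[0]
print(ob['force'],R_t.T@ob['force'],ob['grip_width'],R_t.T@(ob['ee_pos']-o_t))
im=arm.snapshot("side"); cv2.imwrite("pics/s8r.png",im[:,:,::-1]); cv2.imwrite("pics/s8.png",cv2.resize(im[80:220,150:310,::-1],None,fx=4.5,fy=4.2))
print(arm.mark_of("cheese_center","side")[:1],arm.mark_of("tray_home","side")[:1],arm.mark_of("pusher_grip","side")[:1])
im=arm.snapshot("top"); cv2.imwrite("pics/t8.png",cv2.resize(im[170:305,130:260,::-1],None,fx=4.4,fy=4.4))
E
```

```text
t: 13.35
ee_pos: [0.4265, 0.1921, 0.2458]
orientation: [-52.1, 59.5, -54.0]
force: [0.6, -0.3, 1.2]
grip_width: 0.0637
[ 0.56085147 -0.3198429   1.17784179] [ 0.88586974 -0.71005679  0.71778778] 0.06368594533076515 [ 0.06043355 -0.05491069  0.13056336]
[{'xy': [211.9, 147.8], 'p': 0.97}] [{'xy': [210.1, 147.6], 'p': 0.64}] [{'xy': [251.0, 117.4], 'p': 0.86}]
```

View pics/s8.png

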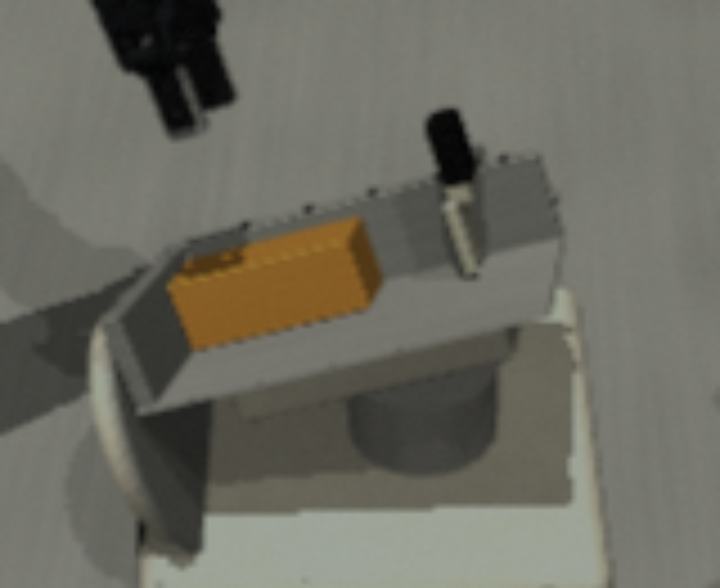

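View pics/t8.png

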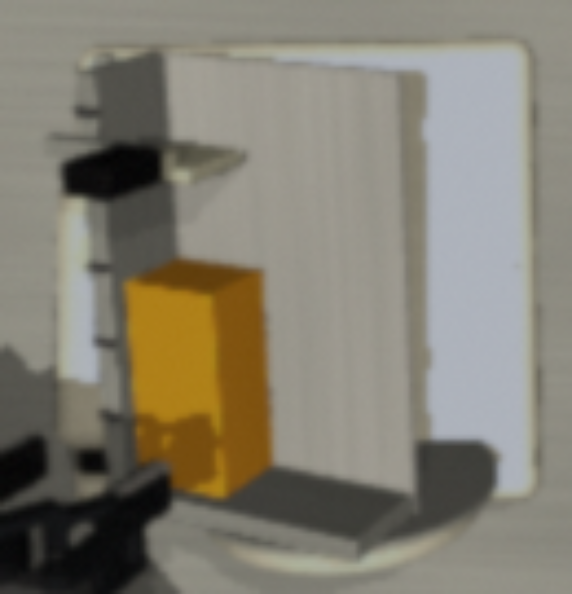

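Run:
```python
import cv2
im=cv2.imread("pics/s8r.png"); cv2.imwrite("pics/s8z.png",cv2.resize(im[120:165,180:240],None,fx=12,fy=12,interpolation=cv2.INTER_CUBIC))
```

```text
(no output)
```

View pics/s8z.png

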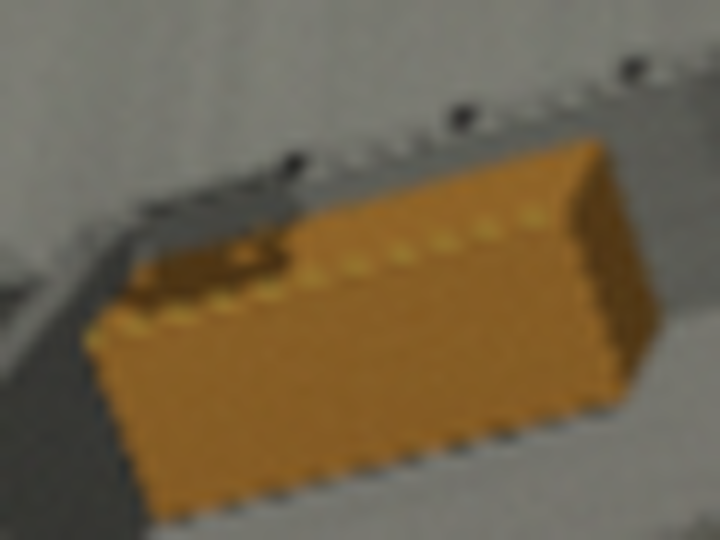

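```bash
cat > fit2.py <<'E'
from h import *
S=(np.array([[150,246],[458,167],[98,326],[447,245],[123,177],[440,88]])+.5)/4-.5+[160,95]
Tt=(np.array([[190,450],[165,53],[412,495],[400,72],[130,488],[98,63]])+.5)/4.4-.5+[130,170]
P=np.array([[0,0,0],[.22,0,0],[0,-.14,0],[.22,-.14,0],[0,0,.055],[.22,0,.055]])
h=np.array([55,27.5,22.5])/1000
bs=np.array([[-1,-1,1],[-1,-1,-1],[1,-1,-1],[1,1,1],[1,1,-1]])*h
BS=(np.array([[90,330],[155,525],[625,405],[600,142],[660,318]])+.5)/12-.5+[180,120]
bt=np.array([[1,1,1],[1,-1,1],[1,-1,-1],[-1,-1,1],[-1,-1,-1],[1,1,-1]])*h
BT=(np.array([[126,283],[213,293],[263,270],[220,497],[272,463],[183,260]])+.5)/4.4-.5+[130,170]
def res(p):
    R=Ro.from_euler('ZYX',[p[3],np.radians(-18),np.radians(-25)]); B=Ro.from_rotvec([0,0,p[6]]); c=[p[4],p[5],.0225]
    f=lambda q:R.apply(q)+p[:3]
    return np.r_[proj('side',f(P))-S,proj('top',f(P))-Tt,proj('side',f(B.apply(bs)+c))-BS,proj('top',f(B.apply(bt)+c))-BT].ravel()
f=least_squares(res,[.413,.186,.093,.037,.06,-.03,0],loss='soft_l1',x_scale=[.01]*7)
print(f.cost,f.x.round(4),np.degrees(f.x[[3,6]])); print(f.fun.reshape(-1,2).round(1).tolist())
print(np.sqrt(np.diag(np.linalg.inv(f.jac.T@f.jac)))*.6)
E
python3 fit2.py
```

```text
7.204193794737655 [ 0.413   0.1862  0.0932  0.0359  0.0544 -0.0264 -0.009 ] [ 2.0542811  -0.51463866]
[[0.3, 0.2], [0.6, 0.0], [0.1, 0.5], [-0.1, -1.0], [-0.0, -1.2], [-0.7, -0.1], [0.1, -0.9], [0.5, -0.1], [0.3, -0.4], [0.5, 0.5], [-1.1, -0.1], [-0.3, 2.2], [-0.7, 0.8], [-0.0, 0.3], [0.2, 0.3], [0.4, -0.5], [0.6, 0.5], [-0.6, -0.5], [-0.1, 0.7], [0.4, -0.1], [0.4, 0.7], [0.0, 0.4], [-1.1, -1.1]]
[0.00051035 0.00083826 0.00102426 0.00416381 0.00079501 0.00111178
 0.01327479]
```

```bash
sed -i 's/\.0925\]/.0932]/' h.py; python3 -m crank '[{"grip":-1,"travel":[0,-2,-0.2],"angular":[0,0,0]},{"grip":-1,"travel":[0,-2,-0.3],"angular":[0,0,0]},{"grip":-1,"travel":[0,0,0],"angular":[0,0,0]},{"grip":-1,"travel":[0,0,0],"angular":[0,0,0]},{"grip":-1,"travel":[3,0,0],"angular":[0,0,0]},{"grip":-1,"travel":[3,0,0],"angular":[0,0,0]},{"grip":-1,"travel":[2.5,0,0],"angular":[0,0,0]},{"grip":-1,"travel":[1.5,0,0],"angular":[0,0,0]},{"grip":-1,"travel":[0.8,0,0],"angular":[0,0,0]},{"grip":-1,"travel":[0,0,0],"angular":[0,0,0]},{"grip":-1,"travel":[0,0,0],"angular":[0,0,0]},{"grip":-1,"travel":[0,0,0],"angular":[0,0,0]}]'
cat > st.py <<'E'
from h import *
ob,R,p=cur()
print('t',ob['t'],'tray pos mm',(R_t.T@(p-o_t)*1000).round(1),'F tray',(R_t.T@ob['force']).round(1),'w',ob['grip_width'])
E
python3 st.py
python3 - <<'E'
from h import *
im=arm.snapshot("side"); cv2.imwrite("pics/s9.png",cv2.resize(im[80:220,150:310,::-1],None,fx=4.5,fy=4.2))
E
```

```text
t: 14.8
ee_pos: [0.4498, 0.1109, 0.1665]
orientation: [-52.2, 59.5, -54.1]
force: [-0.1, 0.3, -0.3]
grip_width: 0.0001
t 14.8 tray pos mm [ 55.  -94.5  21.3] F tray [-0.2  0.4 -0.1] w 0.00014502942902423305
```

View pics/s9.png

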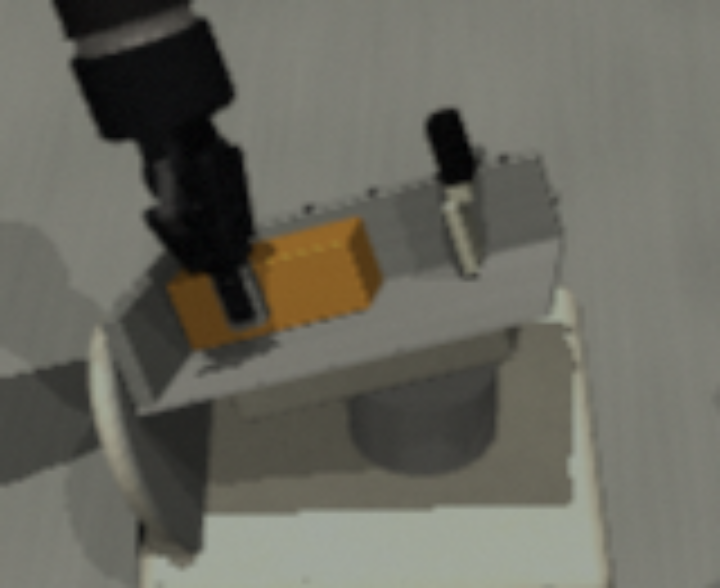

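```bash
python3 -m crank '[{"grip":-1,"travel":[0.2,0.8,0],"angular":[0,0,0]},{"grip":-1,"travel":[0.2,0.8,0],"angular":[0,0,0]},{"grip":-1,"travel":[0,0.3,0],"angular":[0,0,0]},{"grip":-1,"travel":[0,0.2,0],"angular":[0,0,0]},{"grip":-1,"travel":[0,0,0],"angular":[0,0,0]},{"grip":-1,"travel":[0,0,0],"angular":[0,0,0]}]'; python3 st.py
python3 -m crank '[{"grip":-1,"travel":[0,0.1,0],"angular":[0,0,0]},{"grip":-1,"travel":[0,0.1,0],"angular":[0,0,0]},{"grip":-1,"travel":[0,0,0],"angular":[0,0,0]}]'; python3 st.py
```

```text
t: 15.45
ee_pos: [0.4525, 0.1277, 0.1536]
orientation: [-52.4, 59.5, -54.3]
force: [-0.2, -0.4, 0.2]
grip_width: 0.0001
t 15.45 tray pos mm [ 54.1 -73.7  16.2] F tray [-0.1 -0.4  0. ] w 0.0001250026036408768
t: 15.75
ee_pos: [0.4527, 0.1295, 0.1528]
orientation: [-52.4, 59.5, -54.3]
force: [-0.1, 0.1, -0.8]
grip_width: 0.0003
t 15.75 tray pos mm [ 54.2 -71.7  16.3] F tray [-0.3  0.4 -0.6] w 0.00031057263692535844
```

```bash
for i in 1 2 3; do :; done; python3 -m crank '[{"grip":-1,"travel":[0,0.1,0],"angular":[0,0,0]},{"grip":-1,"travel":[0,0.1,0],"angular":[0,0,0]},{"grip":-1,"travel":[0,0,0],"angular":[0,0,0]}]'; python3 st.py
```

```text
t: 16.05
ee_pos: [0.4528, 0.1314, 0.1519]
orientation: [-52.4, 59.5, -54.3]
force: [0.2, 1.2, 0.6]
grip_width: 0.0
t 16.05 tray pos mm [ 54.1 -69.6  16.2] F tray [0.4 0.8 1. ] w 1.5367348775745844e-05
```

```bash
python3 -m crank '[{"grip":-1,"travel":[0,0.1,0],"angular":[0,0,0]},{"grip":-1,"travel":[0,0,0],"angular":[0,0,0]}]'; python3 st.py
```

```text
t: 16.25
ee_pos: [0.4529, 0.1316, 0.1518]
orientation: [-52.5, 59.5, -54.4]
force: [-0.2, -2.0, 1.7]
grip_width: 0.0002
t 16.25 tray pos mm [ 54.1 -69.3  16.2] F tray [ 0.3 -2.5  0.7] w 0.00016301718979778383
```

```bash
python3 -m crank '[{"grip":-1,"travel":[0,0.1,0],"angular":[0,0,0]},{"grip":-1,"travel":[0,0,0],"angular":[0,0,0]}]'; python3 st.py
```

```text
t: 16.45
ee_pos: [0.4529, 0.1317, 0.1518]
orientation: [-52.7, 59.4, -54.6]
force: [-2.1, -5.0, 3.5]
grip_width: -0.0001
t 16.45 tray pos mm [ 54.1 -69.3  16.3] F tray [-1.1 -6.2  1.6] w -0.00014098341596569121
```

```bash
python3 -m crank '[{"grip":-1,"travel":[0,-0.5,0],"angular":[0,0,0]},{"grip":-1,"travel":[0,-1,0],"angular":[0,0,0]},{"grip":-1,"travel":[-2,0,0],"angular":[0,0,0]},{"grip":-1,"travel":[-4,0,0],"angular":[0,0,0]},{"grip":-1,"travel":[-4,0,0],"angular":[0,0,0]},{"grip":-1,"travel":[-4,0,0],"angular":[0,0,0]},{"grip":0.2,"travel":[-2,0,0],"angular":[0,0,0]},{"grip":0.2,"travel":[0,0,0],"angular":[0,0,0]}]'; python3 st.py
python3 - <<'E'
from h import *
for q in 0,.01,.02,.025:
    print(q,proj('side',[T([197-q*1000,-27.5,z]) for z in(56,79,98)]).round(1).tolist(),proj('top',[T([197-q*1000,-27.5,z]) for z in(56,79,98)]).round(1).tolist())
for c in('side','top'):
    im=arm.snapshot(c); b=np.argwhere(im.sum(2)<45)
    sl=dict(side=(slice(100,130),slice(235,265)),top=(slice(195,225),slice(135,180)))[c]
    m=im[sl].sum(2)<60; ys,xs=np.nonzero(m); print(c,len(ys),xs.min()+sl[1].start,xs.max()+sl[1].start,ys.min()+sl[0].start,ys.max()+sl[0].start,xs.mean()+sl[1].start,ys.mean()+sl[0].start)
    print(arm.mark_of("pusher_grip",c)[:2])
    a=im[sl][:,:,::-1]; cv2.imwrite(f"pics/h_{c}.png",cv2.resize(a,None,fx=14,fy=14,interpolation=cv2.INTER_NEAREST))
im=arm.snapshot("side"); cv2.imwrite("pics/s10.png",im[:,:,::-1])
E
```

```text
t: 17.25
ee_pos: [0.4052, 0.187, 0.2986]
orientation: [-51.6, 59.6, -53.5]
force: [0.5, 0.0, 0.4]
grip_width: 0.0283
t 17.25 tray pos mm [ 56.1 -82.6 179.7] F tray [ 0.6 -0.1  0.2] w 0.028309094441958633
0 [[259.3, 121.3], [256.7, 112.7], [254.5, 105.4]] [[162.2, 197.8], [155.1, 200.2], [149.0, 202.2]]
0.01 [[255.5, 122.3], [252.9, 113.7], [250.7, 106.5]] [[162.5, 202.3], [155.4, 204.8], [149.3, 207.0]]
0.02 [[251.8, 123.4], [249.1, 114.7], [246.9, 107.5]] [[162.8, 206.8], [155.8, 209.5], [149.7, 211.7]]
0.025 [[249.9, 123.9], [247.2, 115.3], [245.0, 108.1]] [[162.9, 209.1], [155.9, 211.8], [149.8, 214.1]]
side 114 245 254 106 123 249.7982456140351 114.74561403508773
[{'xy': [251.8, 115.1], 'p': 0.78}]
top 170 145 165 203 214 155.64117647058822 208.54117647058823
[{'xy': [154.5, 207.4], 'p': 0.72}]
```

View pics/h_side.png

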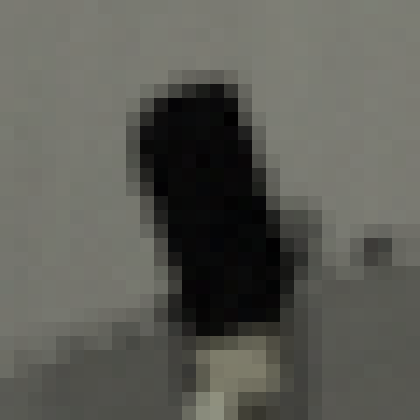

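View pics/h_top.png

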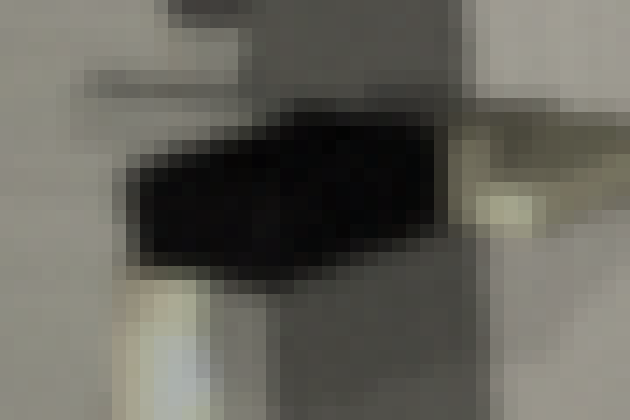

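View pics/s10.png

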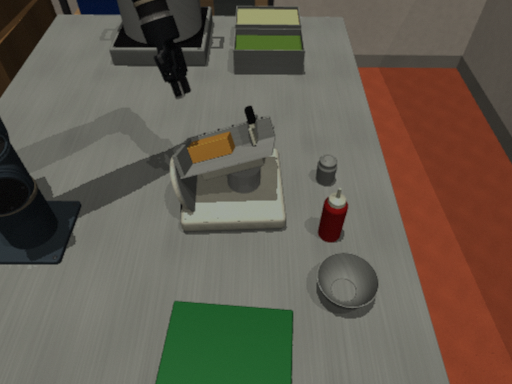

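```bash
python3 -m crank '[{"grip":0.27,"travel":[0,1,2.2],"angular":[0,0,0]},{"grip":0.27,"travel":[0,1,3],"angular":[0,0,0]},{"grip":0.27,"travel":[0,1.5,3],"angular":[0,0,0]},{"grip":0.27,"travel":[0,1.5,3],"angular":[0,0,0]},{"grip":0.27,"travel":[1,0.5,1],"angular":[0,0,0]},{"grip":0.27,"travel":[2,0,0],"angular":[0,0,0]},{"grip":0.27,"travel":[2,0,0],"angular":[0,0,0]},{"grip":0.27,"travel":[0,0,0],"angular":[0,0,0]},{"grip":0.27,"travel":[0,0,0],"angular":[0,0,0]}]'; python3 st.py
python3 - <<'E'
from h import *
plan(T([179,-27.5,64]),Rtray())
im=arm.snapshot("side"); cv2.imwrite("pics/s11.png",cv2.resize(im[60:200,170:330,::-1],None,fx=4.5,fy=4.2))
im=arm.snapshot("top"); cv2.imwrite("pics/t11.png",cv2.resize(im[150:290,100:260,::-1],None,fx=4.5,fy=4.2))
E
```

```text
t: 18.4
ee_pos: [0.5395, 0.2181, 0.2663]
orientation: [-52.8, 59.6, -54.7]
force: [-0.3, 0.2, 0.3]
grip_width: 0.0541
t 18.4 tray pos mm [174.8 -28.3 125. ] F tray [-0.2  0.   0.5] w 0.05412172807072332
t 18.4 rotvec [ 0.001 -0.002  0.002] deg 0.2 rows 0.02021928598639137 travel before rot cm [6.1  0.09 0.43] after rot [6.1  0.08 0.42]
```

View pics/s11.png

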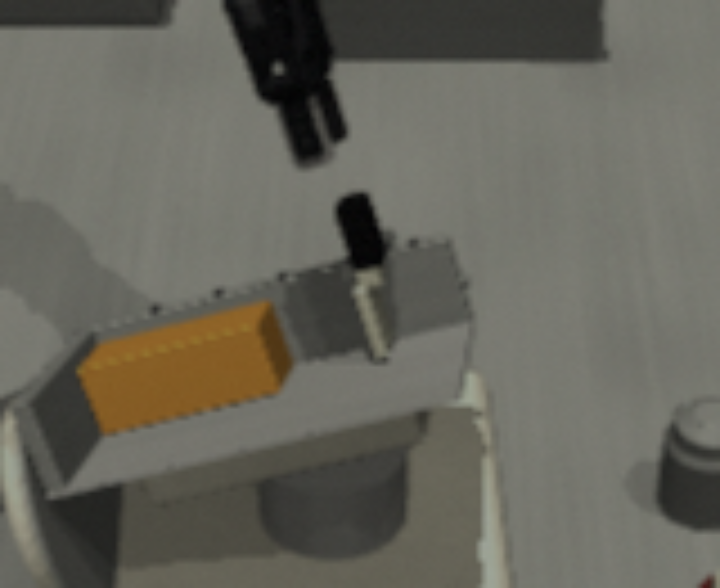

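View pics/t11.png

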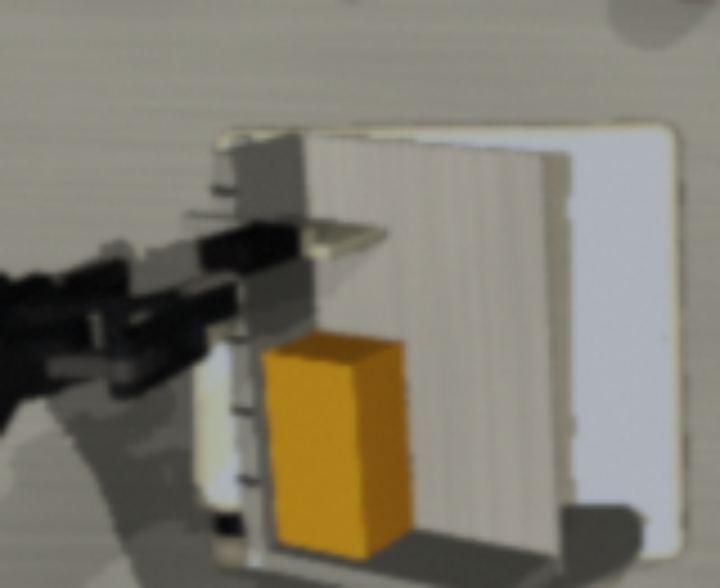

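```bash
python3 -m crank '[{"grip":0.27,"travel":[0,0.1,0.4],"angular":[0,0,0]},{"grip":0.27,"travel":[1.5,0,0],"angular":[0,0,0]},{"grip":0.27,"travel":[1.5,0,0],"angular":[0,0,0]},{"grip":0.27,"travel":[1.5,0,0],"angular":[0,0,0]},{"grip":0.27,"travel":[1,0,0],"angular":[0,0,0]},{"grip":0.27,"travel":[0.5,0,0],"angular":[0,0,0]},{"grip":0.27,"travel":[0,0,0],"angular":[0,0,0]},{"grip":0.27,"travel":[0,0,0],"angular":[0,0,0]},{"grip":0.27,"travel":[0,0,0],"angular":[0,0,0]}]'; python3 st.py
python3 - <<'E'
from h import *
im=arm.snapshot("side"); cv2.imwrite("pics/s12.png",cv2.resize(im[60:200,170:330,::-1],None,fx=4.5,fy=4.2))
im=arm.snapshot("top"); cv2.imwrite("pics/t12.png",cv2.resize(im[150:290,100:260,::-1],None,fx=4.5,fy=4.2))
E
```

```text
t: 19.4
ee_pos: [0.5623, 0.1959, 0.2177]
orientation: [-52.3, 59.5, -54.2]
force: [0.3, -0.2, 0.5]
grip_width: 0.0542
t 19.4 tray pos mm [180.7 -26.7  67.2] F tray [ 0.4 -0.4  0.3] w 0.054207718618664136
```

View pics/s12.png

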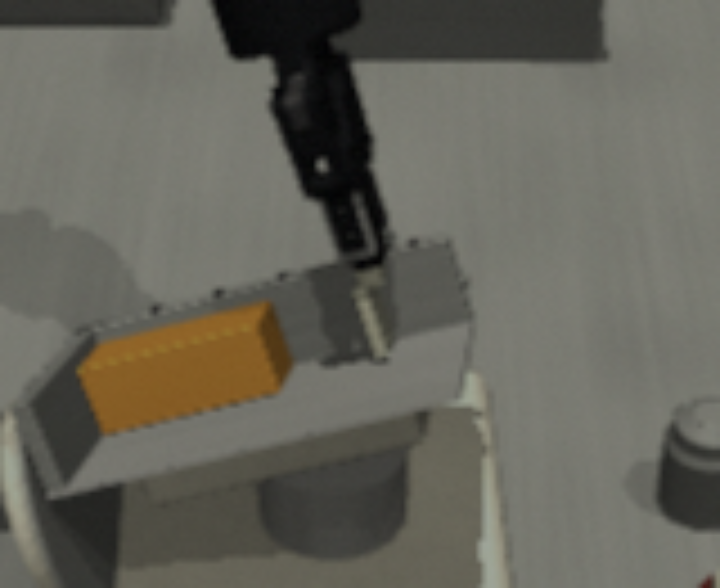

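View pics/t12.png

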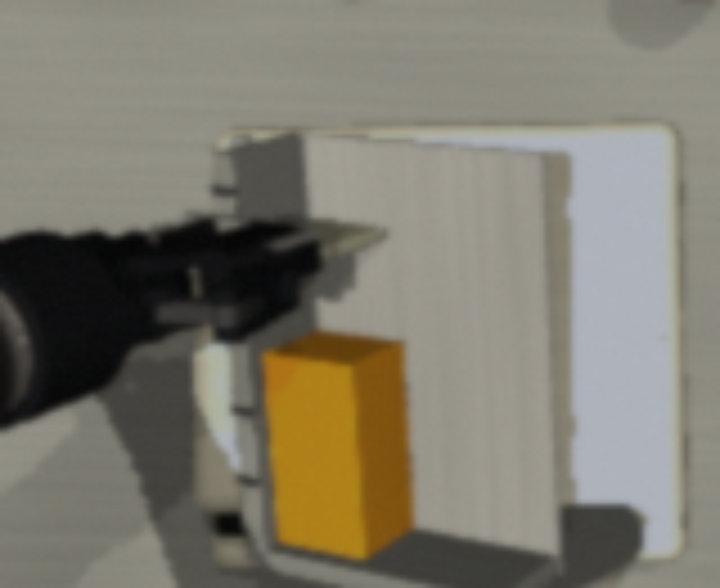

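Straddles the handle (the fingers cover it at about (251,118) in the side view). Closing.

```bash
python3 -m crank '[{"grip":0,"travel":[0,0,0],"angular":[0,0,0]},{"grip":-0.2,"travel":[0,0,0],"angular":[0,0,0]},{"grip":-0.5,"travel":[0,0,0],"angular":[0,0,0]},{"grip":-1,"travel":[0,0,0],"angular":[0,0,0]},{"grip":-1,"travel":[0,0,0],"angular":[0,0,0]},{"grip":-1,"travel":[0,0,0],"angular":[0,0,0]}]'; python3 st.py
```

```text
t: 20.1
ee_pos: [0.562, 0.1961, 0.2169]
orientation: [-52.4, 59.6, -54.2]
force: [-0.3, 5.6, 2.0]
grip_width: 0.0294
t 20.1 tray pos mm [180.2 -26.2  66.7] F tray [0.5 4.2 4.2] w 0.029378186587468554
```

```bash
python3 -m crank '[{"grip":-1,"travel":[0,0,-0.3],"angular":[0,0,0]},{"grip":-1,"travel":[0,0,-0.7],"angular":[0,0,0]},{"grip":-1,"travel":[0,0,-0.8],"angular":[0,0,0]},{"grip":-1,"travel":[0,0,-0.8],"angular":[0,0,0]},{"grip":-1,"travel":[0,0,-0.8],"angular":[0,0,0]},{"grip":-1,"travel":[0,0,-0.4],"angular":[0,0,0]},{"grip":-1,"travel":[0,0,-0.4],"angular":[0,0,0]},{"grip":-1,"travel":[0,0,-0.2],"angular":[0,0,0]}]'; python3 st.py;python3 -m crank '[{"grip":-1,"travel":[0,0,-0.1],"angular":[0,0,0]},{"grip":-1,"travel":[0,0,-0.1],"angular":[0,0,0]},{"grip":-1,"travel":[0,0,-0.1],"angular":[0,0,0]}]'; python3 st.py
python3 - <<'E'
from h import *
im=arm.snapshot("side"); cv2.imwrite("pics/s13.png",cv2.resize(im[60:200,170:330,::-1],None,fx=4.5,fy=4.2))
im=arm.snapshot("top"); cv2.imwrite("pics/t13.png",cv2.resize(im[150:290,100:260,::-1],None,fx=4.5,fy=4.2))
E
```

```text
t: 20.9
ee_pos: [0.52, 0.1941, 0.2033]
orientation: [-52.4, 59.5, -54.3]
force: [1.3, 4.7, 1.4]
grip_width: 0.0293
t 20.9 tray pos mm [136.  -26.7  66.5] F tray [1.8 3.8 2.8] w 0.029290964627530853
t: 21.2
ee_pos: [0.5175, 0.194, 0.2025]
orientation: [-52.3, 59.5, -54.2]
force: [1.7, 5.5, 3.5]
grip_width: 0.029
t 21.2 tray pos mm [133.3 -26.7  66.5] F tray [2.8 3.7 4.8] w 0.029030382592694012
```

View pics/s13.png

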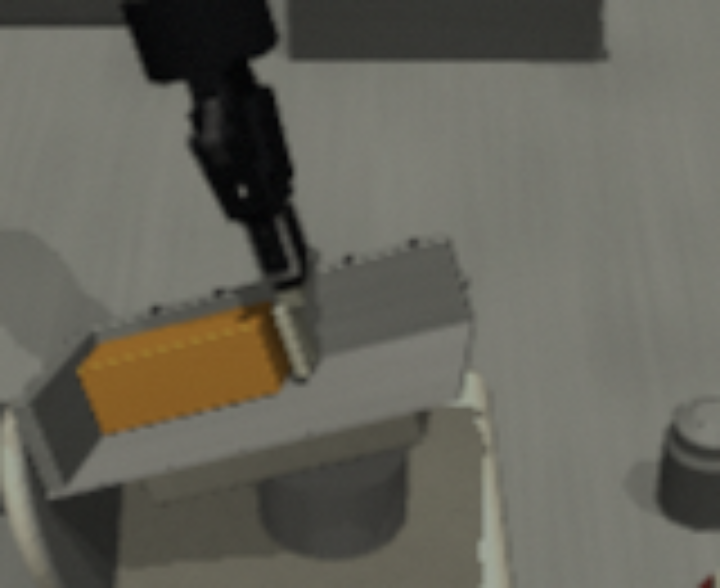

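View pics/t13.png

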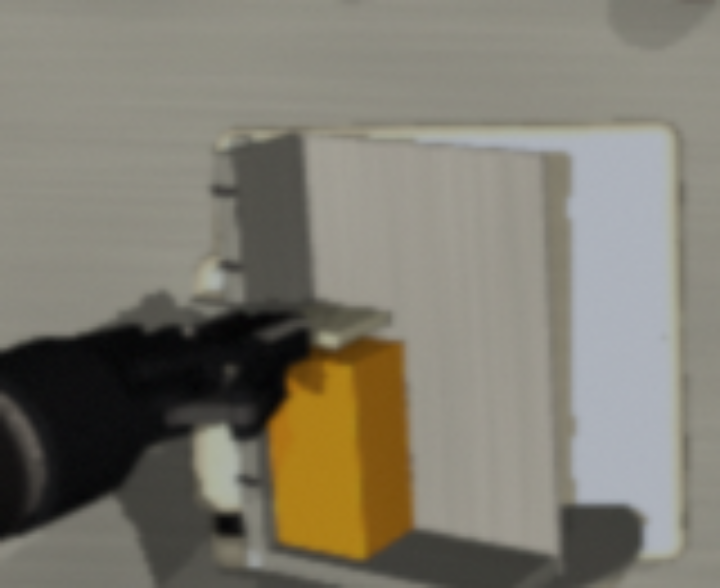

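```bash
python3 -m crank '[{"grip":-1,"travel":[0,0,-0.15],"angular":[0,0,0]},{"grip":-1,"travel":[0,0,-0.15],"angular":[0,0,0]},{"grip":-1,"travel":[0,0,-0.15],"angular":[0,0,0]},{"grip":-1,"travel":[0,0,-0.1],"angular":[0,0,0]},{"grip":-1,"travel":[0,0,0],"angular":[0,0,0]}]'; python3 st.py; python3 -m crank '[{"grip":-1,"travel":[0,0,-0.1],"angular":[0,0,0]},{"grip":-1,"travel":[0,0,-0.1],"angular":[0,0,0]},{"grip":-1,"travel":[0,0,0],"angular":[0,0,0]}]'; python3 st.py
```

```text
t: 21.8
ee_pos: [0.512, 0.1937, 0.2007]
orientation: [-52.4, 59.5, -54.3]
force: [-0.1, 5.1, 2.2]
grip_width: 0.029
t 21.8 tray pos mm [127.6 -26.7  66.5] F tray [0.8 3.7 4. ] w 0.029027978820988468
t: 22.1
ee_pos: [0.5101, 0.1936, 0.2]
orientation: [-52.4, 59.5, -54.3]
force: [0.2, 5.1, 2.8]
grip_width: 0.0293
t 22.1 tray pos mm [125.6 -26.7  66.5] F tray [1.3 3.5 4.4] w 0.0293481533697997
```

```bash
python3 -m crank '[{"grip":-1,"travel":[0,0,-0.1],"angular":[0,0,0]},{"grip":-1,"travel":[0,0,0],"angular":[0,0,0]}]'; python3 st.py
```

```text
t: 22.3
ee_pos: [0.5093, 0.1936, 0.1998]
orientation: [-52.4, 59.5, -54.3]
force: [0.1, 3.8, 3.2]
grip_width: 0.0293
t 22.3 tray pos mm [124.7 -26.7  66.5] F tray [1.2 2.2 4.3] w 0.02925129598274654
```

```bash
python3 -m crank '[{"grip":-1,"travel":[0,0,-0.1],"angular":[0,0,0]},{"grip":-1,"travel":[0,0,0],"angular":[0,0,0]}]'; python3 st.py
```

```text
t: 22.5
ee_pos: [0.5083, 0.1935, 0.1995]
orientation: [-52.4, 59.5, -54.3]
force: [0.2, 5.1, 2.0]
grip_width: 0.0291
t 22.5 tray pos mm [123.7 -26.7  66.5] F tray [1.  3.9 3.7] w 0.029075002690858148
```

```bash
python3 -m crank '[{"grip":-1,"travel":[0,0,-0.1],"angular":[0,0,0]},{"grip":-1,"travel":[0,0,0],"angular":[0,0,0]}]'; python3 st.py
```

```text
t: 22.7
ee_pos: [0.5081, 0.1936, 0.1995]
orientation: [-52.2, 59.5, -54.2]
force: [2.7, 5.2, 1.7]
grip_width: 0.0289
t 22.7 tray pos mm [123.5 -26.8  66.5] F tray [3.3 4.3 2.8] w 0.028934742705106587
```

```bash
python3 -m crank '[{"grip":-1,"travel":[0,0,-0.1],"angular":[0,0,0]},{"grip":-1,"travel":[0,0,0],"angular":[0,0,0]}]'; python3 st.py
```

```text
t: 22.9
ee_pos: [0.5081, 0.1935, 0.1994]
orientation: [-52.0, 59.4, -54.0]
force: [5.8, 3.9, 1.5]
grip_width: 0.0291
t 22.9 tray pos mm [123.5 -26.8  66.5] F tray [6.1 3.5 1.2] w 0.029074442281257024
```

```bash
python3 -m crank '[{"grip":-1,"travel":[0,0,-0.08],"angular":[0,0,0]},{"grip":-1,"travel":[0,0,0],"angular":[0,0,0]},{"grip":-1,"travel":[0,0,0],"angular":[0,0,0]}]'; python3 st.py
```

```text
t: 23.2
ee_pos: [0.5081, 0.1935, 0.1994]
orientation: [-51.9, 59.4, -53.9]
force: [8.1, 4.8, -0.2]
grip_width: 0.0291
t 23.2 tray pos mm [123.5 -26.8  66.5] F tray [ 7.8  5.3 -0.6] w 0.02907215764238351
```

```bash
python3 -m crank '[{"grip":-1,"travel":[0,0,-0.06],"angular":[0,0,0]},{"grip":-1,"travel":[0,0,0],"angular":[0,0,0]},{"grip":-1,"travel":[0,0,0],"angular":[0,0,0]}]'; python3 st.py;  python3 -m crank '[{"grip":-1,"travel":[0,0,0],"angular":[0,0,0]},{"grip":-1,"travel":[0,0,0],"angular":[0,0,0]},{"grip":-1,"travel":[0,0,0],"angular":[0,0,0]},{"grip":-1,"travel":[0,0,0],"angular":[0,0,0]},{"grip":-1,"travel":[0,0,0],"angular":[0,0,0]}]'; python3 st.py
```

```text
t: 23.5
ee_pos: [0.5082, 0.1935, 0.1995]
orientation: [-51.7, 59.3, -53.8]
force: [10.8, 4.2, 1.0]
grip_width: 0.0294
t 23.5 tray pos mm [123.5 -26.8  66.5] F tray [10.7  4.5 -0.6] w 0.02935958028566851
t: 24.0
ee_pos: [0.5081, 0.1935, 0.1994]
orientation: [-51.8, 59.3, -53.8]
force: [10.6, 4.1, 0.8]
grip_width: 0.0292
t 24.0 tray pos mm [123.5 -26.8  66.5] F tray [10.5  4.5 -0.7] w 0.029184774808627717
```

```bash
python3 -m crank '[{"grip":0.27,"travel":[0,0,0],"angular":[0,0,0]},{"grip":0.27,"travel":[0,0,0],"angular":[0,0,0]},{"grip":0.27,"travel":[0,0,0],"angular":[0,0,0]},{"grip":0.27,"travel":[0,0,0],"angular":[0,0,0]},{"grip":0.27,"travel":[0,0,0],"angular":[0,0,0]}]'; python3 st.py;  python3 -m crank '[{"grip":0.27,"travel":[-1,0,0],"angular":[0,0,0]},{"grip":0.27,"travel":[-2,0,0],"angular":[0,0,0]},{"grip":0.27,"travel":[-3,0,0],"angular":[0,0,0]},{"grip":0.27,"travel":[-4,0,0],"angular":[0,0,0]},{"grip":0.27,"travel":[-4,0,0],"angular":[0,0,0]},{"grip":0.27,"travel":[-2,0,0],"angular":[0,0,0]},{"grip":0.27,"travel":[0,0,0],"angular":[0,0,0]},{"grip":0.27,"travel":[0,0,0],"angular":[0,0,0]}]'; python3 st.py
python3 - <<'E'
from h import *
im=arm.snapshot("side"); cv2.imwrite("pics/s14r.png",im[:,:,::-1]);cv2.imwrite("pics/s14.png",cv2.resize(im[90:190,165:285,::-1],None,fx=6,fy=6,interpolation=cv2.INTER_CUBIC))
im=arm.snapshot("top"); cv2.imwrite("pics/t14r.png",im[:,:,::-1]);cv2.imwrite("pics/t14.png",cv2.resize(im[170:305,130:260,::-1],None,fx=4.4,fy=4.4))
E
```

```text
t: 24.5
ee_pos: [0.5048, 0.1931, 0.1979]
orientation: [-52.5, 59.5, -54.4]
force: [1.0, 0.1, -0.4]
grip_width: 0.0543
t 24.5 tray pos mm [119.8 -26.9  66. ] F tray [ 0.8  0.3 -0.6] w 0.05427215546735652
t: 25.3
ee_pos: [0.4579, 0.2597, 0.3362]
orientation: [-52.3, 59.5, -54.2]
force: [-0.6, -0.5, -0.7]
grip_width: 0.0543
t 25.3 tray pos mm [120.3 -26.4 226.5] F tray [-0.8 -0.3 -0.6] w 0.054321222625684694
```

View pics/s14.png

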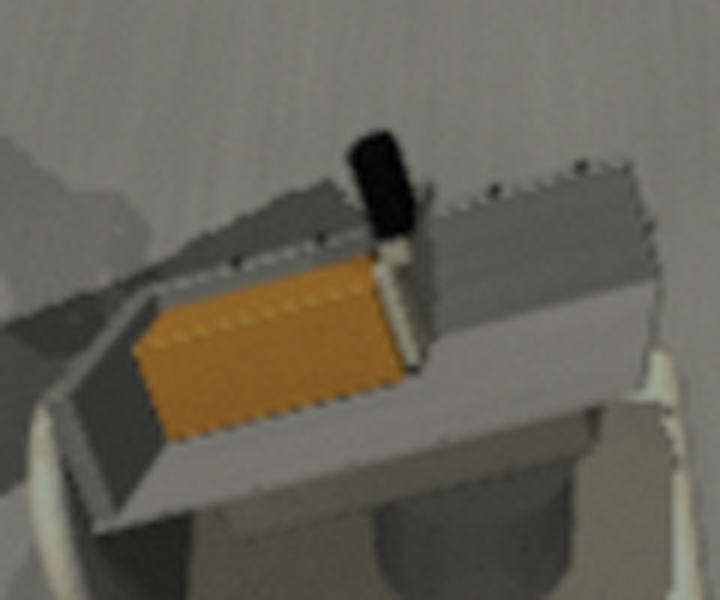

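View pics/t14.png

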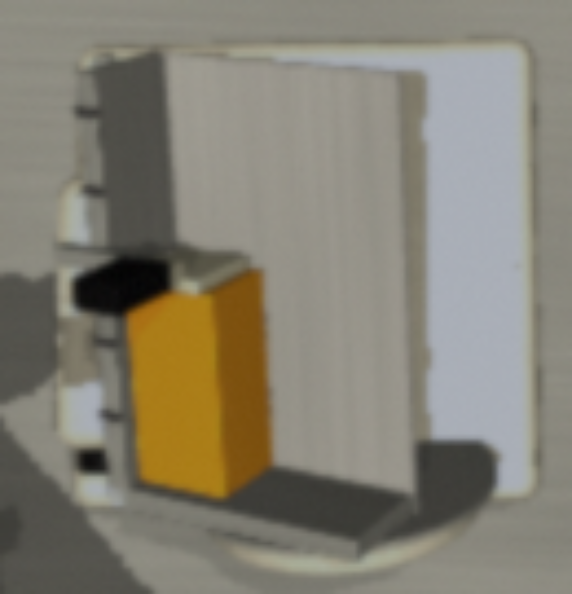

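View pics/s14r.png

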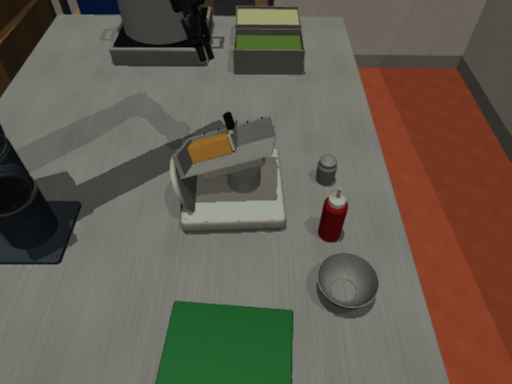

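```bash
python3 -c "
from station import arm
print(arm.sign_off())"
```

```text
the job is handed in; nothing more can be done
None
```

The cheese block is home in the tray's corner with the pusher against it. I handed the job in at about 25 s of the 72 s allowed; no verdict was reported.

- **Laying the block:** I gripped the block across its 55 mm side and lowered it square to the tray floor until it touched. The tool force changed by about 10 N at touchdown. I eased off slightly and let go, and it slid down into the corner.
- **Home against the fence:** the picture fit put the block's centre within about 1 mm of home. A light push towards the fence with the shut fingers, about 6 N, met a firm stop and the block did not move on.
- **Pusher:** I pinched the handle and slid it down about 57 mm to roughly 0.075 m, the value for a block that is home. There it met firm contact.
- **Pressing force:** I held about 10.5 N at the wrist for over 0.5 s. The slide's own drag takes 1 to 2 N of that, so the block felt about 8.5 to 9.5 N. This is inferred; I could not measure the force on the block directly.

**Last pictures:** the block sits between the end stop and the pusher with no visible gap, and the gripper was well clear. The bowl, shaker and bottle are where they started.

**Disagreement:** the first tray fit from the pictures put the floor about 2.5 mm lower than where the block actually touched. The contact force, not the fit, decided when to stop, so it had no effect on the result.

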